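# Order-card hanger onto the ticket rail

### The job

Take the order-card hanger off its parking stand by the orange tab, bring its white glider in at the open, flared end of the raised rail, and slide it along inside, without forcing it, until it has pressed the red spring buffer in and the side catch snaps into the glider's waist and keeps it there. Let go and leave it hanging in the rail; leave the other things on the table where they are.

Things in the scene. Friction and masses are not known exactly. Their poses are not given: they have to be found in the camera images.
- hanger: Order-card hanger, one rigid piece, about 0.12 kg. Origin: centre of its white glider, 48 mm long (x), 22 wide (y), 10 high (z), half-round ends of radius 11 mm; in mid-length it has a waist 14 mm long, 10 wide. z up; either end may lead. A steel neck 10 x 8 mm passes up and down through it. Below, 20 to 85 mm under the origin, a plate 56 mm along x, 4 thick, with a paper card.
- hanger_tab (a point): Centre of the hanger's orange grip tab, 36 mm above the glider's centre: 16 mm along x, 12 mm along y, 40 mm high; axes as the hanger's. Grip it from above on either pair of faces.
- stand: Fixed grey parking stand, base 90 x 80 mm. Two prongs along its x axis carry the glider in a shallow tray, the card hanging between them. Origin on the table under its middle; z up. The parked glider's centre is 110 mm above the origin, its x along the stand's x. Lift straight up, at least 95 mm for the card to come clear.
- rail: Fixed raised aluminium rail on a grey base 285 x 80 mm. Origin on the table under its open end; x runs into the rail, z up. Channel 265 mm long, inside 24.5 mm wide and 12.5 high, centre line 125 mm up; 12 mm slots along top and bottom let the neck pass. The glider lying in it has its centre 123.8 mm up. Rail top 134 mm up, clamp on it 138. Over 25 N (all contacts added) between hanger and rail is forcing it.
- rail_mouth (a point): Centre of the channel at its open end, on the centre line (125 mm above the table); axes as the rail's: x runs into the rail. The lips flare out by about 4 mm all round over the 12 mm before it (x -12 to 0 mm).
- rail_far (a point): Centre of the channel at its closed end, 265 mm from the mouth. Before it an end stop on a black clamp may be set anywhere: home (glider centre) lies 136 to 191 mm from the mouth and has to be felt. First, 28 to 4 mm before home, a spring catch pin in the rail's +y side wall rides on the glider: 1 to 3 N against the push, then about 3 N sideways.
- stop_zone (a point): Centre of the channel 185 mm from the mouth, about where the end stop's red spring buffer is met (a red pin on it stands up through the top slot). It resists from 7 mm before home: 2.5 N, rising 0.5 N per mm. At home (6 N) the catch snaps into the waist; a solid stop follows 5.5 mm later (9 N, then steep). On letting go, the buffer pushes the glider back on to the catch.
- flour_shaker: Bystander: steel flour shaker, 67 mm across, 110 mm high; origin at the centre of its underside.
- jar: Bystander: brown jar with a black lid, 45 mm across, 119 mm high; origin at the centre of its underside.
- portion_cup: Bystander: tan lidded portion cup, 56 mm across, 32 mm high; origin at the centre of its underside.
Not all that is in view belongs to the job. What is meant by the hanger is not yellow, and is the smaller of those in its own colour.

How it is judged:
By the outcome, as a careful person would: the job done as asked, in the order asked, and still so for the second after the job is handed in, with the robot touching nothing.
It also fails if it takes over 69 s, if anything falls off the work surface, if the arm or the gripper's body presses on something with over 40 N, if the wrist force passes 120 N, or if a joint passes its speed limit or range.

### The arm

A 6-joint arm with a two-finger parallel gripper is mounted at the origin on a cart in front of the work surface, level with it; the furniture and walls round the work are solid. World frame = base frame: x ahead of the robot, y to its left, z up, the work surface at z = 0. Lengths are in mm, angles in rad, forces in N, time in s.
With the tool pointing down it reaches from about 300 to 850 mm from the base axis. Payload 5.4 kg.
Tool frame: the origin (TCP) lies midway between the tips of the shut fingers; the grasp point (between the pads) lies 19 mm behind it (r.pinch_z is the distance from the TCP to the grasp point, in mm); z points along the fingers, y is the direction in which the jaws open and shut (so a half turn about z gives the same grasp; the last joint's range is limited). The gripper opens to 85 mm and grips with 20 to 120 N. Pads are 22 mm wide; open, the fingers measure 114 mm over their backs; the gripper's body (76 mm by 85 mm) begins 54 mm behind the grasp point. The pads swing forward as they close: fully open they stand 13 mm farther back than shut.
Start: joints at [0.942, 0.158, 1.597, -0, 1.386, -0.21], TCP at [233.84, 525.286, 231.299] pointing down, gripper open.
Joint ranges: [-2.91, 2.91], [-0.94, 2.29], [0.18, 2.7], [-1.29, 4.43], [0.17, 2.64], [-3, 3]. Speed limits (rad/s): [2.57, 2.57, 3.14, 3.14, 3.14, 3.14].

### API

Orientations are given as a unit quaternion [w, x, y, z].
In Python, from rig import r gives the robot as it stands.
- The arm moves only by the tool step_arm, never from a script. Its argument "targets" is text: rows parted by semicolons, each of 7 numbers parted by spaces: the turn, a rotation vector about the tool's x, y, z in rad, then the shift along the tool's x, y, z in m, then the finger opening in m, from 0 to 0.0854. A call has 1 to 5 rows; each row is the pose to reach, as a shift and turn from the pose commanded when the call began, along the tool's axes at that moment; what a row does not reach only later rows make up. A row lasts 1/8 s, in which the tool goes at most 62.5 mm and 10.7 degrees, less where a joint would pass 70% of its speed; a pose out of reach is approached as far as the arm can. A call with a gripper value outside its range is refused whole. The fingers move at their own pace and stop on an object; "squeeze" is the grip in N (left out, the last holds). Time passes only in rows, so rows that repeat a pose let the fingers close. It gives the time, the measured TCP pose, the force and the opening at its end, in the units of the state.
- r.sense(): the state, without advancing time (a new reading comes with each control period).
- r.get_image(name): name is "scene" or "side" or "wrist"; returns a dict with "img" (384x512x3 uint8, red, green, blue), "fovy" (degrees; the focal length in pixels is half the picture's height over the tangent of half this angle, whatever the lens; pixels are square), "cx", "cy" (the principal point, pixels), "origin" and "rotation" of the camera in the world; the wrist camera has in their place "hand_eye" (4x4, takes a point from camera to tool coordinates, whose origin is the TCP and whose axes are the flange's). Camera axes: x right, y down, z forward; pixel columns grow to the right and rows downward; lengths in mm; the calibration is good to about 2 mm. A picture is of the moment at which its call begins: read the wrist's pose just before it. There is no depth.
- r.hand_in(): hands the job in, once; it reports no verdict.
The state is a dict: "time_s": time; "q": joint angles; "joint_vel": joint speeds; "joint_efforts": joint torques, N m; "eef_pos": TCP position; "eef_rot": TCP orientation; "contact_force": force on the tool from outside, world axes, zero at the start; "wrist_torque": the same for the moment, N m; "grip_width": finger opening in mm.
Only numpy, scipy, OpenCV 4.12 (cv2) and the standard library are available. Lean on these libraries where they do the work, as an engineer would, in place of code of your own. Each camera call takes 0.05 s, during which the arm holds its last target.

## Working session

There is one attempt and no reset: what is moved stays moved. The work goes in short steps, Python scripts to look and compute and a tool call to move; the robot and the scene stay as the last step left them, time stands still between calls to the robot, and variables do not carry over. Pictures are saved under pics/ and viewed, and the job is handed in when it is done.

Besides the shell and the picture viewer there is one more tool, called after "Emit:" as name(argument=value, ...) on one line, values as JSON. step_arm: Moves the arm, as the interface text tells. Its arguments: {"type":"object","properties":{"targets":{"type":"string"},"squeeze":{"type":"number"}},"required":["targets"]}

```bash
ls; mkdir -p pics; python3 - <<'E'
from rig import r
import cv2,json
s=r.sense();print(s)
for n in("scene","side","wrist"):
    d=r.get_image(n);cv2.imwrite(f"pics/{n}0.png",d["img"][:,:,::-1])
    print(n,{k:v for k,v in d.items() if k!="img"})
E
```

```text
pics
{'time_s': 0.0, 'q': array([ 9.41888899e-01,  1.59055575e-01,  1.59823338e+00,  2.53888023e-05,
        1.38620289e+00, -2.10113820e-01]), 'joint_vel': array([-1.17602620e-04, -6.15851750e-05, -3.82836001e-04, -9.01885624e-05,
        6.09955907e-04, -7.22288781e-04]), 'joint_efforts': array([ 2.44584753e-04, -3.95983565e+01, -3.31432450e+01, -4.43059503e-05,
        8.20837682e-03, -2.25766576e-05]), 'eef_pos': array([233.4876486 , 524.80436593, 230.31266281]), 'eef_rot': array([-3.98176425e-04,  2.07872114e-01,  9.78155551e-01, -8.62169638e-04]), 'contact_force': array([-0.90338316,  0.51253711, -0.34300374]), 'wrist_torque': array([ 0.01491743,  0.00682284, -0.03235432]), 'grip_width': 85.57160844521324}
scene {'fovy': 44.029942548845376, 'cx': 252.97509277848818, 'cy': 192.42756753727946, 'origin': array([-299.40133507, 1423.61525491,  845.01123861]), 'rotation': array([ 0.13718805, -0.22946515,  0.8120997 , -0.51867066])}
side {'fovy': 43.905034758334246, 'cx': 258.69929999552795, 'cy': 195.68818241720214, 'origin': array([ 355.9742586 , 1128.85396441,  980.96371095]), 'rotation': array([ 0.03207724, -0.05379794,  0.90019821, -0.43095245])}
wrist {'fovy': 65.87805468122234, 'cx': 255.95826127149869, 'cy': 191.45666291944264, 'hand_eye': array([[ 1.24848443e-04, -9.59974109e-01, -2.80088728e-01,
         7.18442031e+01],
       [ 9.99999449e-01, -1.72040936e-04,  1.03539768e-03,
        -1.46843189e-01],
       [-1.04214169e-03, -2.80088703e-01,  9.59973558e-01,
        -1.41772388e+02],
       [ 0.00000000e+00,  0.00000000e+00,  0.00000000e+00,
         1.00000000e+00]])}
```

View pics/scene0.png

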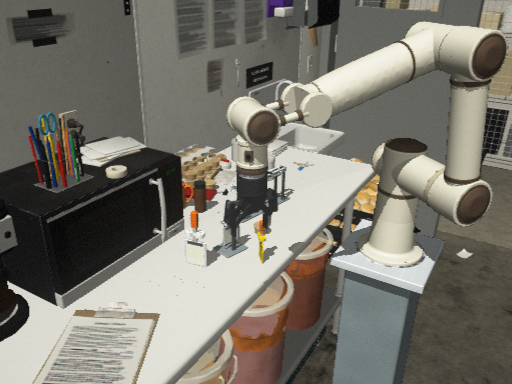

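View pics/side0.png

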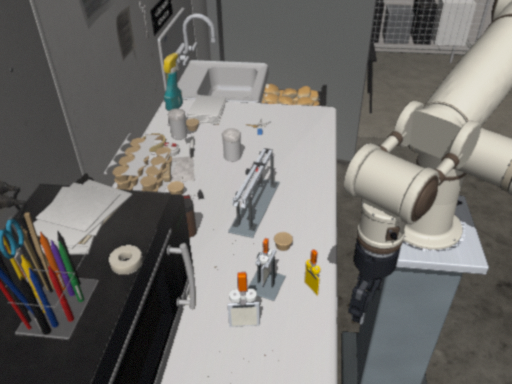

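View pics/wrist0.png

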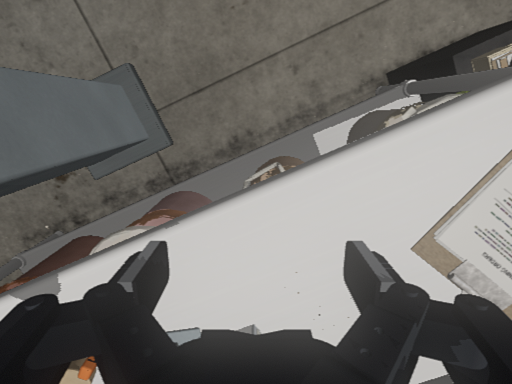

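Three hangers in the side view: a white one at (243,302), a yellow one at (313,272), and one on the grey stand at (266,262). I'll enlarge these to tell them apart.

```bash
python3 - <<'E'
import cv2
a=cv2.imread("pics/side0.png")
cv2.imwrite("pics/side0c.png",cv2.resize(a[220:340,200:350],None,fx=5,fy=5,interpolation=cv2.INTER_CUBIC))
cv2.imwrite("pics/side0r.png",cv2.resize(a[110:250,150:310],None,fx=4.5,fy=4.2,interpolation=cv2.INTER_CUBIC))
a=cv2.imread("pics/scene0.png")
cv2.imwrite("pics/scene0c.png",cv2.resize(a[140:280,160:320],None,fx=4.5,fy=4.2,interpolation=cv2.INTER_CUBIC))
E
```

```text
(no output)
```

View pics/side0c.png

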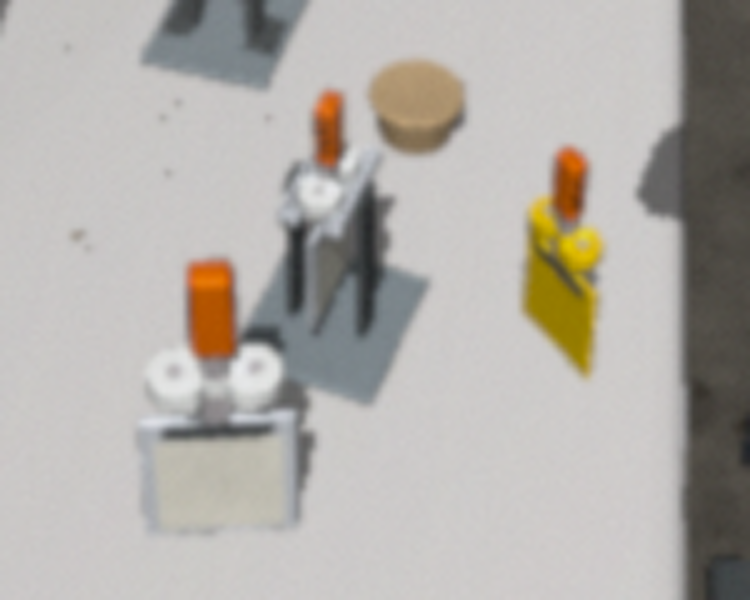

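View pics/side0r.png

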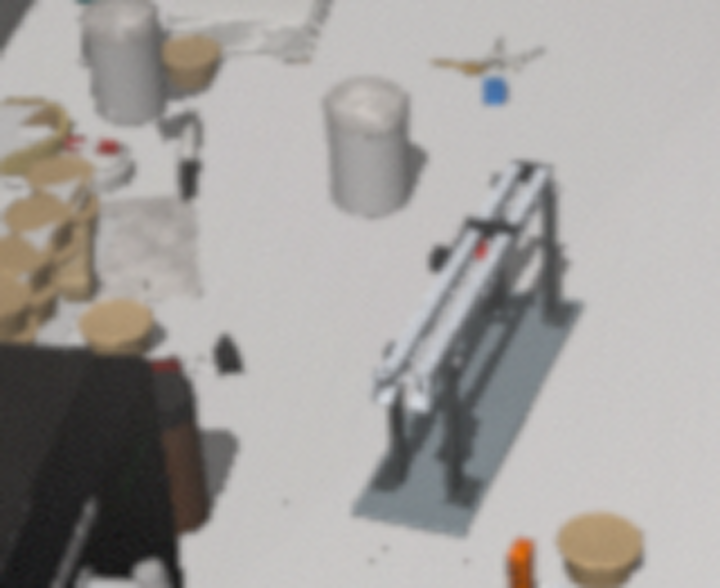

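View pics/scene0c.png

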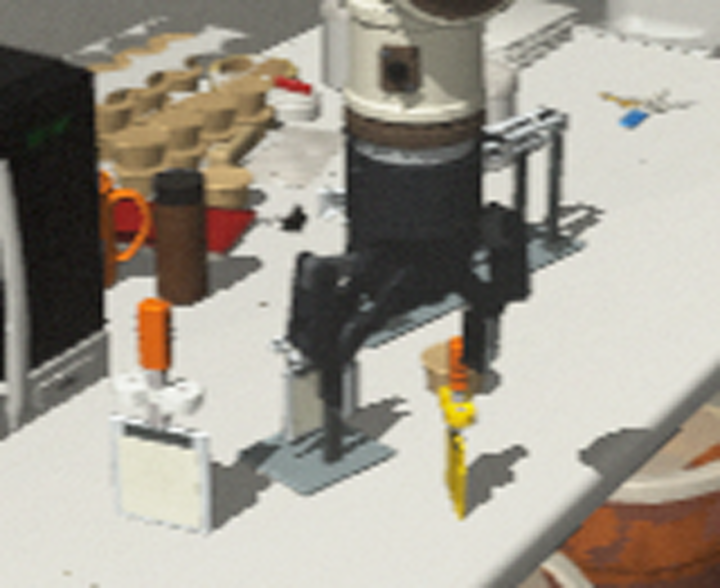

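The target is the hanger on the stand, with its tab at (266,247) in the side view. It isn't yellow, and it's smaller than the white decoy at (243,302), which stands on the table. Next I'll measure it.

```bash
cat > h.py <<'E'
import numpy as np,cv2
from scipy.spatial.transform import Rotation as R
def rq(q): return R.from_quat([q[1],q[2],q[3],q[0]])
def cam(d,s=None):
    h,w=d["img"].shape[:2]; f=h/2/np.tan(np.radians(d["fovy"])/2)
    if "origin" in d: return np.array(d["origin"]),rq(d["rotation"]).as_matrix(),f,d["cx"],d["cy"]
    H=np.array(d["hand_eye"]);Q=rq(s["eef_rot"]).as_matrix()
    return s["eef_pos"]+Q@H[:3,3],Q@H[:3,:3],f,d["cx"],d["cy"]
def ray(c,u,v,z):
    o,M,f,cx,cy=c; d=M@np.array([(u-cx)/f,(v-cy)/f,1]); return o+d*(z-o[2])/d[2]
def proj(c,p):
    o,M,f,cx,cy=c; a=M.T@(np.array(p)-o); return np.array([cx+f*a[0]/a[2],cy+f*a[1]/a[2]])
E
python3 - <<'E'
from rig import r
from h import *
d=r.get_image("side");c=cam(d);np.set_printoptions(precision=1,suppress=True)
hsv=cv2.cvtColor(d["img"],cv2.COLOR_RGB2HSV)
m=((hsv[...,0]<14)&(hsv[...,1]>170)&(hsv[...,2]>120)).astype(np.uint8)
m[:,:200]=0;m[:220]=0;m[320:]=0;m[:,340:]=0
n,l,st,ce=cv2.connectedComponentsWithStats(m)
for i in range(1,n):
    if st[i,4]>10: print(st[i],ce[i],ray(c,*ce[i],146),ray(c,ce[i][0],st[i][1],166))
for nm,u,v,z in [("standbase",274.2,301,4),("sb2",286,276.4,4),("prongR far",275.5,250.5,112),("prongR near",269,264,112),("railb L",228.2,231.9,4),("railb R",253.6,237.4,4),("railb farR",279.3,182.6,4),
 ("mouthL",234.4,205.2,134),("mouthR",242.2,207.1,134),("farL",265.6,148.6,134),("farR",272.2,150.5,134),("redpin",256.9,169.5,140),("cup",283.2,238,32),("jar?",189,200,119),("shaker",231.5,133,110)]:
    print(nm,ray(c,u,v,z))
E
```

```text
[264 239   4  14  38] [265.3 245.3] [454.2 292.  146. ] [454.3 290.5 166. ]
[238 273   8  10  17] [240.1 275.8] [500.8 398.  146. ] [498.6 407.1 166. ]
[239 285   8   6  13] [241.7 288.6] [491.2 435.1 146. ] [489.5 441.6 166. ]
standbase [425.1 347.9   4. ]
sb2 [401.7 261.5   4. ]
prongR far [430.1 273.7 112. ]
prongR near [441.6 321.9 112. ]
railb L [587.6 106.1   4. ]
railb R [508.8 121.    4. ]
railb farR [ 457.8 -153.6    4. ]
mouthL [558.4 133.8 134. ]
mouthR [535.7 139.5 134. ]
farL [ 504.8 -159.1  134. ]
farR [ 482.5 -150.3  134. ]
redpin [516.9 -32.8 140. ]
cup [419.9 142.8  32. ]
jar? [695.2 107.7 119. ]
shaker [ 638.7 -281.4  110. ]
```

Emit:
step_arm(targets="0 0 0.17 -0.045 -0.02 -0.01 0.0854; 0 0 0.34 -0.095 -0.042 -0.02 0.0854; 0 0 0.51 -0.145 -0.065 -0.03 0.0854; 0 0 0.68 -0.195 -0.087 -0.04 0.0854; 0 0 0.85 -0.245 -0.11 -0.04 0.0854")

```text
time_s: 0.82
eef_pos: [414.3, 323.9, 272.3]
eef_rot: [0.0, 0.595, 0.804, 0.001]
contact_force: [0.7, 0.1, 0.4]
grip_width: 85.4
```

```bash
cat >> h.py <<'E'
def delta(s,pos,yaw_y):
    """tool-frame shift (m) and rotvec to TCP pos, tool pointing down with tool y at yaw_y deg"""
    Q=rq(s["eef_rot"]); a=np.radians(yaw_y); y=np.array([np.cos(a),np.sin(a),0]); z=np.array([0,0,-1.]); x=np.cross(y,z)
    T=R.from_matrix(np.c_[x,y,z])
    return (Q.inv()*T).as_rotvec().round(3), (Q.inv().apply(np.array(pos)-s["eef_pos"])/1000).round(4)
E
python3 - <<'E'
from rig import r
from h import *
s=r.sense();print(s["time_s"],s["eef_pos"],s["q"],delta(s,[454,285,270],-15))
E
```

```text
0.825 [414.30437371 323.93537765 272.29155799] [4.33555303e-01 2.74304562e-03 1.68120791e+00 4.94760999e-05
 1.45562386e+00 1.37077360e-01] (array([ 0.002, -0.001,  0.558]), array([-0.0488,  0.0266,  0.0023]))
```

Emit:
step_arm(targets="0 0 0.18 -0.02 0.01 0 0.0854; 0 0 0.36 -0.04 0.02 0 0.0854; 0 0 0.558 -0.049 0.027 0.002 0.0854; 0 0 0.558 -0.049 0.027 0.002 0.0854; 0 0 0.558 -0.049 0.027 0.002 0.0854")

```text
time_s: 1.45
eef_pos: [452.9, 286.7, 269.2]
eef_rot: [-0.0, 0.791, 0.612, -0.0]
contact_force: [-0.4, -0.3, 0.2]
grip_width: 85.4
```

```bash
python3 - <<'E'
from rig import r
from h import *
import pickle
s=r.sense();d=r.get_image("wrist");cv2.imwrite("pics/w1.png",d["img"][:,:,::-1]);print(s["eef_pos"],s["q"])
d2=r.get_image("side");cv2.imwrite("pics/side1.png",d2["img"][:,:,::-1])
d3=r.get_image("scene");cv2.imwrite("pics/scene1.png",d3["img"][:,:,::-1])
pickle.dump((s,d,d2,d3),open("w1.pkl","wb"))
E
```

```text
[452.87115087 286.70103822 269.19377029] [3.38653045e-01 3.30553827e-02 1.65655733e+00 2.17011493e-04
 1.45238876e+00 5.91430554e-01]
```

View pics/w1.png

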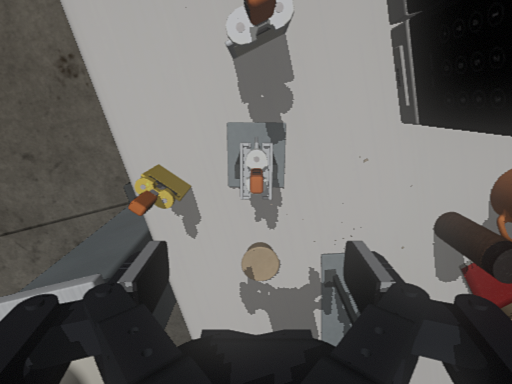

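View pics/scene1.png

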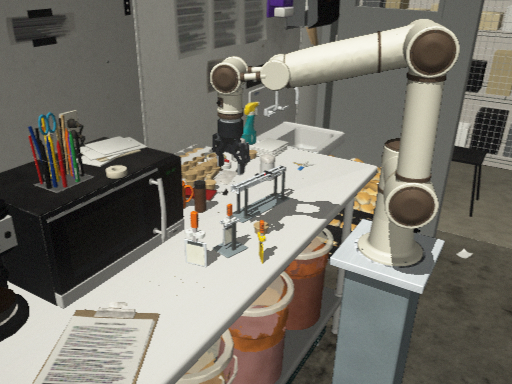

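The wrist view shows the target on the stand at (256,170), with its tab top near (256,175). The decoy white one is at (258,15) and the yellow one at (155,190). I'll get precise measurements.

```bash
python3 - <<'E'
from h import *
import pickle
s,d,d2,d3=pickle.load(open("w1.pkl","rb"))
a=d["img"][110:210,200:310][:,:,::-1]
cv2.imwrite("pics/w1c.png",cv2.resize(a,None,fx=6,fy=6,interpolation=cv2.INTER_CUBIC))
a=d3["img"][150:270,170:300][:,:,::-1]
cv2.imwrite("pics/sc1c.png",cv2.resize(a,None,fx=5,fy=5,interpolation=cv2.INTER_CUBIC))
E
```

```text
(no output)
```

View pics/w1c.png

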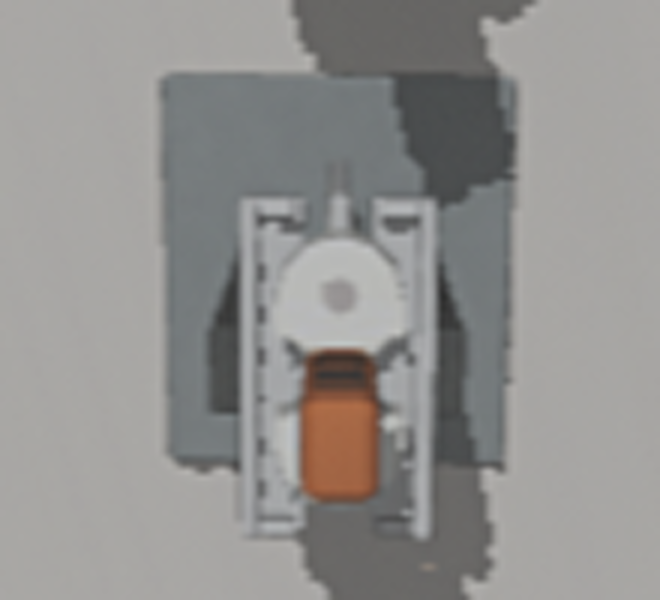

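View pics/sc1c.png

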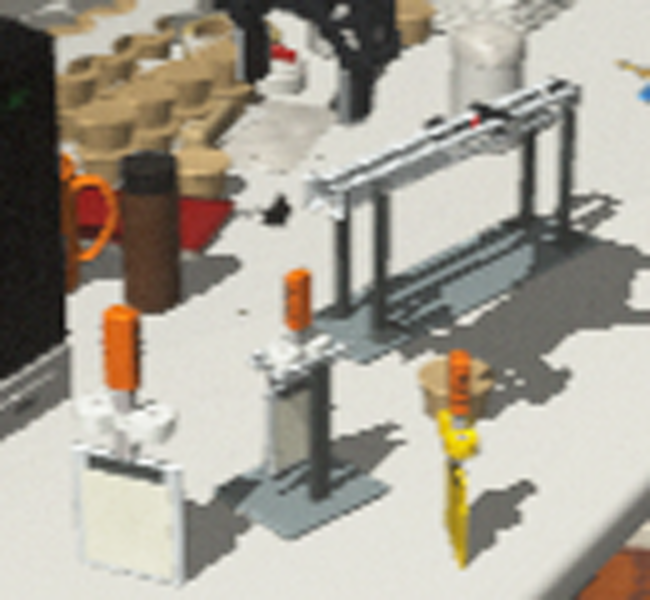

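```bash
python3 - <<'E'
from h import *
import pickle
np.set_printoptions(precision=1,suppress=True)
s,d,d2,d3=pickle.load(open("w1.pkl","rb"))
c=cam(d,s)
f=lambda u,v,z:ray(c,200+u/6,110+v/6,z)
print("tab top",f(340,447,166),"glider hole",f(339,296,115))
T=[f(302,392,166),f(378,392,166),f(302,500,166),f(378,500,166)];print(T, np.linalg.norm(T[1]-T[0]),np.linalg.norm(T[2]-T[0]))
B=[f(164,75,4),f(517,78,4),f(170,460,4),f(503,465,4)]
for p,q in((0,1),(0,2),(1,3),(2,3)): v=B[p]-B[q];print(np.linalg.norm(v),np.degrees(np.arctan2(v[1],v[0])))
print(np.mean(B,0))
P=[f(242,200,114),f(437,200,114),f(243,535,114),f(430,537,114)];print(np.mean(P,0))
for p,q in((0,1),(0,2),(1,3),(2,3)): v=P[p]-P[q];print(np.linalg.norm(v),np.degrees(np.arctan2(v[1],v[0])))
# side view check for tab centroid
for nm,dd in(("side",d2),("scene",d3)):
    cc=cam(dd); hsv=cv2.cvtColor(dd["img"],cv2.COLOR_RGB2HSV)
    m=((hsv[...,0]<16)&(hsv[...,1]>150)&(hsv[...,2]>100)).astype(np.uint8)
    n,l,st,ce=cv2.connectedComponentsWithStats(m)
    p=proj(cc,T[0]*0.5+T[3]*.5);print(nm,"proj tabtop",p,"tabcen",proj(cc,[p0 for p0 in f(340,447,166)-[0,0,20]]))
    for i in range(1,n):
        if st[i,4]>8 and np.hypot(*(ce[i]-p))<40: print(st[i],ce[i],ray(cc,*ce[i],146))
E
```

```text
tab top [454.3 292.6 166. ] glider hole [457.4 305.  115. ]
[array([451.1, 301.8, 166. ]), array([461.5, 299.1, 166. ]), array([447.1, 286.4, 166. ]), array([457.6, 283.6, 166. ])] 10.734510901907994 15.916207593712448
78.83012817387554 165.04899005338612
89.10577393229534 74.89230454199787
89.67271660237114 75.02987491194801
79.04592219910792 164.63780495256202
[453.7 290.6   4. ]
[453.9 292.1 114. ]
32.38774307905027 165.5258321423459
58.39383429263661 74.85086689452062
58.75550481773345 75.23709280460622
32.78156541264167 164.88791167763168
side proj tabtop [265.1 239.6] tabcen [265.2 245.4]
[264 239   4  14  52] [265.5 245.3] [453.6 292.  146. ]
scene proj tabtop [229.8 204.2] tabcen [229.9 209.8]
[206 190  10  10  73] [209.5 193.7] [580.1 229.4 146. ]
[227 204   5  12  49] [229.4 209.2] [458.  290.1 146. ]
[191 211   7  17 103] [193.7 219.1] [513.8 405.  146. ]
[260 220   4  13  49] [261.5 226. ] [315.5 329.9 146. ]
```

```bash
python3 - <<'E'
from rig import r
from h import *
s=r.sense();print(s["time_s"],s["eef_pos"],delta(s,[454.1,292,137],-15))
E
```

```text
1.6 [452.90540156 286.82252216 269.39594587] (array([ 0.   , -0.   ,  0.008]), array([ 5.300e-03, -1.000e-04,  1.324e-01]))
```

Emit:
step_arm(targets="0 0 0.008 0.0053 0 0.03 0.0854; 0 0 0.008 0.0053 0 0.065 0.0854; 0 0 0.008 0.0053 0 0.1 0.0854; 0 0 0.008 0.0053 0 0.125 0.06; 0 0 0.008 0.0053 0 0.132 0.05", squeeze=50)

```text
time_s: 2.22
eef_pos: [453.2, 291.4, 135.6]
eef_rot: [-0.001, 0.794, 0.608, -0.002]
contact_force: [-0.8, -1.2, -0.0]
grip_width: 51.8
```

Emit:
step_arm(targets="0 0 0 0 0 0 0.045; 0 0 0 0 0 0 0.045; 0 0 0 0 0 0 0.045")

```text
time_s: 2.6
eef_pos: [455.4, 291.8, 138.5]
eef_rot: [0.0, 0.794, 0.608, 0.001]
contact_force: [0.4, 0.6, -0.4]
grip_width: 45.2
```

```bash
python3 - <<'E'
from rig import r
from h import *
s=r.sense();print(s["time_s"],s["eef_pos"],s["grip_width"],delta(s,[454.1,292,135],-15))
for n in("wrist","side","scene"):
    d=r.get_image(n)["img"][:,:,::-1]
    if n=="side": d=cv2.resize(d[180:320,200:350],None,fx=4,fy=4,interpolation=cv2.INTER_CUBIC)
    if n=="scene": d=cv2.resize(d[150:270,170:300],None,fx=4,fy=4,interpolation=cv2.INTER_CUBIC)
    cv2.imwrite(f"pics/{n}2.png",d)
E
```

```text
2.6 [455.37208785 291.84162914 138.52087927] 45.17273855914987 (array([ 0.002, -0.001, -0.002]), array([-0.0002, -0.0013,  0.0035]))
```

View pics/wrist2.png

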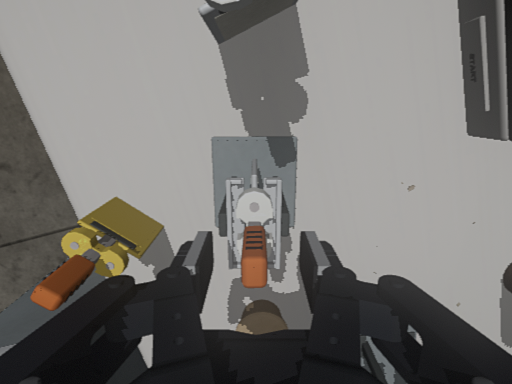

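View pics/scene2.png

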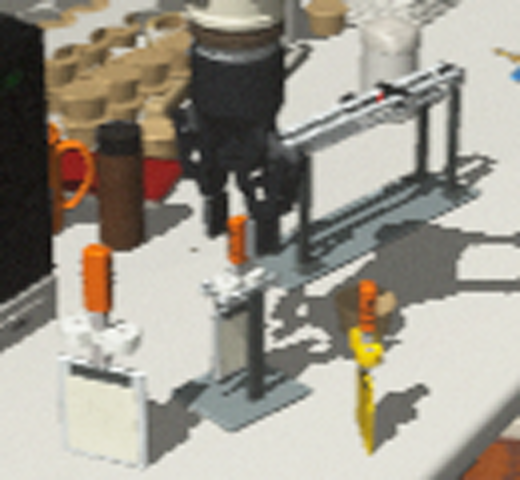

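Emit:
step_arm(targets="0 0 0 0 -0.001 0.0035 0.03; 0 0 0 0 -0.001 0.0035 0.005; 0 0 0 0 -0.001 0.0035 0.005; 0 0 0 0 -0.001 0.0035 0.005; 0 0 0 0 -0.001 0.0035 0.005", squeeze=60)

```text
time_s: 3.38
eef_pos: [453.6, 291.8, 133.7]
eef_rot: [-0.0, 0.794, 0.608, -0.0]
contact_force: [-0.2, -0.5, -1.0]
grip_width: 10.9
```

```bash
python3 - <<'E'
from rig import r
from h import *
s=r.sense();print(s["time_s"],s["eef_pos"],s["contact_force"],s["wrist_torque"],s["grip_width"],delta(s,[454.1,292,240],-15))
E
```

```text
3.375 [453.58087055 291.75416353 133.69630949] [-0.17624906 -0.47360123 -1.01140674] [ 0.04002237 -0.00221616 -0.00197785] 10.92944576066265 (array([-0.   ,  0.   , -0.002]), array([ 0.0004,  0.0004, -0.1063]))
```

Emit:
step_arm(targets="0 0 0 0 0 -0.015 0.005; 0 0 0 0 0 -0.045 0.005; 0 0 0 0 0 -0.08 0.005; 0 0 0 0 0 -0.11 0.005; 0 0 0 0 0 -0.125 0.005")

```text
time_s: 4.0
eef_pos: [454.6, 292.2, 261.9]
eef_rot: [0.001, 0.794, 0.608, 0.002]
contact_force: [-1.3, 0.3, -1.5]
grip_width: 11.2
```

Emit:
step_arm(targets="0 0 0 0 0 -0.01 0.005; 0 0 0 0 0 -0.01 0.005")

```text
time_s: 4.25
eef_pos: [453.7, 291.8, 268.9]
eef_rot: [0.0, 0.794, 0.608, 0.0]
contact_force: [0.2, -0.0, -1.5]
grip_width: 11.4
```

```bash
python3 - <<'E'
from rig import r
from h import *
import pickle
s=r.sense();print(s["time_s"],s["eef_pos"],s["contact_force"],s["grip_width"])
D={}
for n in("wrist","side","scene"):
    D[n]=r.get_image(n);d=D[n]["img"][:,:,::-1]
    if n=="side": d=cv2.resize(d[110:250,190:320],None,fx=4.5,fy=4.2,interpolation=cv2.INTER_CUBIC)
    if n=="scene": d=cv2.resize(d[130:270,170:310],None,fx=4,fy=4,interpolation=cv2.INTER_CUBIC)
    cv2.imwrite(f"pics/{n}3.png",d)
pickle.dump((s,D),open("w3.pkl","wb"))
E
```

```text
4.25 [453.69979697 291.80145171 268.85623916] [ 2.18404938e-01 -9.98150642e-04 -1.48824339e+00] 11.439860900564113
```

View pics/wrist3.png

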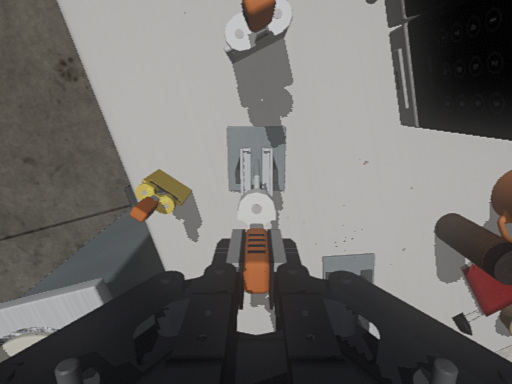

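View pics/scene3.png

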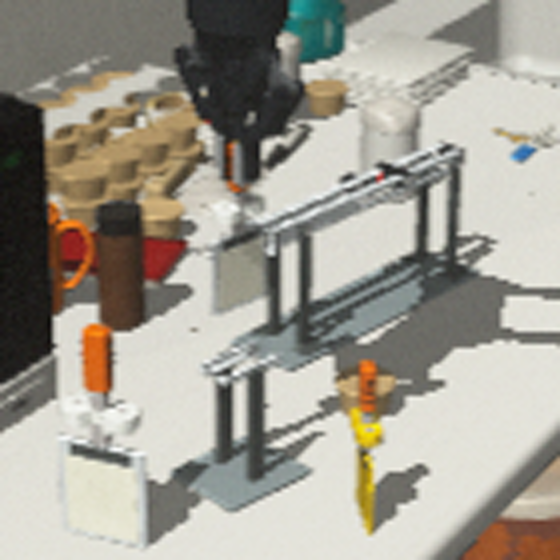

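View pics/side3.png

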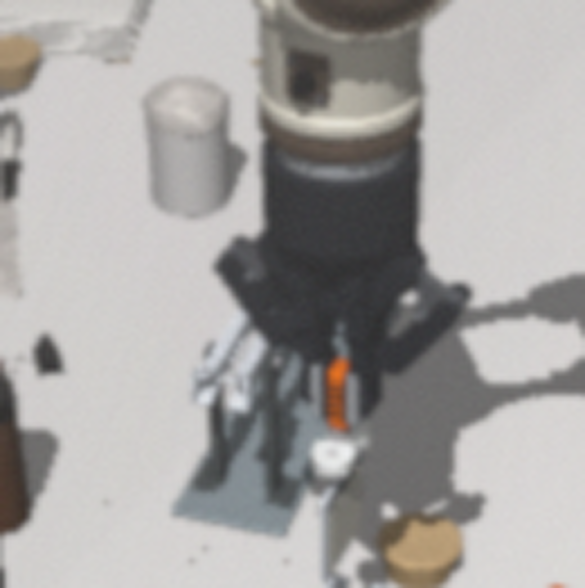

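```bash
python3 - <<'E'
from rig import r
from h import *
s=r.sense();print(delta(s,[535,60,300],-10.5))
E
```

```text
(array([-0.002,  0.001, -0.081]), array([-0.2022,  0.1394, -0.0326]))
```

Emit:
step_arm(targets="0 0 -0.01 -0.02 0.01 -0.03 0.005; 0 0 -0.03 -0.06 0.04 -0.031 0.005; 0 0 -0.05 -0.11 0.075 -0.031 0.005; 0 0 -0.07 -0.16 0.11 -0.031 0.005; 0 0 -0.081 -0.202 0.139 -0.031 0.005")

```text
time_s: 5.03
eef_pos: [535.2, 58.4, 298.7]
eef_rot: [-0.001, 0.769, 0.639, -0.001]
contact_force: [0.8, 0.5, -2.1]
grip_width: 10.8
```

Emit:
step_arm(targets="0 0 0 0 0 0 0.005; 0 0 0 0 0 0 0.005; 0 0 0 0 0 0 0.005")

```text
time_s: 5.4
eef_pos: [534.7, 61.8, 299.5]
eef_rot: [-0.0, 0.768, 0.64, -0.0]
contact_force: [0.1, 0.3, -1.0]
grip_width: 11.2
```

```bash
python3 - <<'E'
from rig import r
from h import *
import pickle
s=r.sense();print(s["time_s"],s["eef_pos"],s["q"],s["grip_width"])
d=r.get_image("wrist");pickle.dump((s,d),open("w4.pkl","wb"));cv2.imwrite("pics/w4.png",d["img"][:,:,::-1])
E
```

```text
5.4 [534.67982311  61.75680627 299.48113807] [-1.09818754e-01  2.49105681e-02  1.60580423e+00  2.77829104e-04
  1.51160670e+00  7.14951173e-02] 11.222351478385258
```

View pics/w4.png

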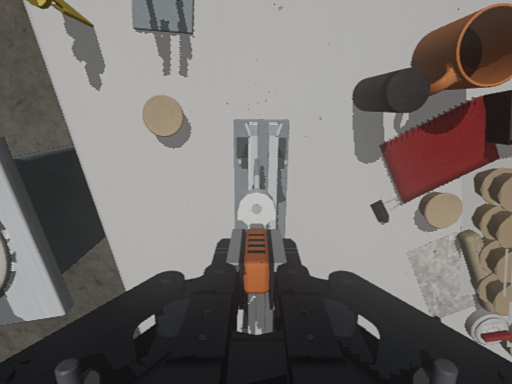

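```bash
python3 - <<'E'
from h import *
import pickle
s,d=pickle.load(open("w4.pkl","rb"))
a=d["img"][105:235,205:315][:,:,::-1]
cv2.imwrite("pics/w4c.png",cv2.resize(a,None,fx=4.5,fy=4.5,interpolation=cv2.INTER_CUBIC))
a=d["img"][110:180,225:300][:,:,::-1]
cv2.imwrite("pics/w4d.png",cv2.resize(a,None,fx=8,fy=8,interpolation=cv2.INTER_CUBIC))
E
```

```text
(no output)
```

View pics/w4c.png

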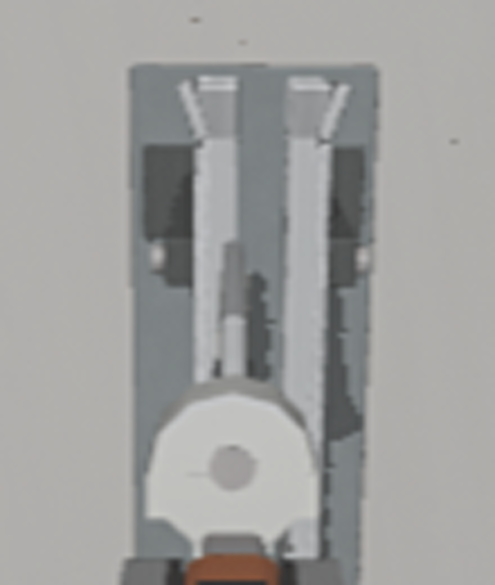

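View pics/w4d.png

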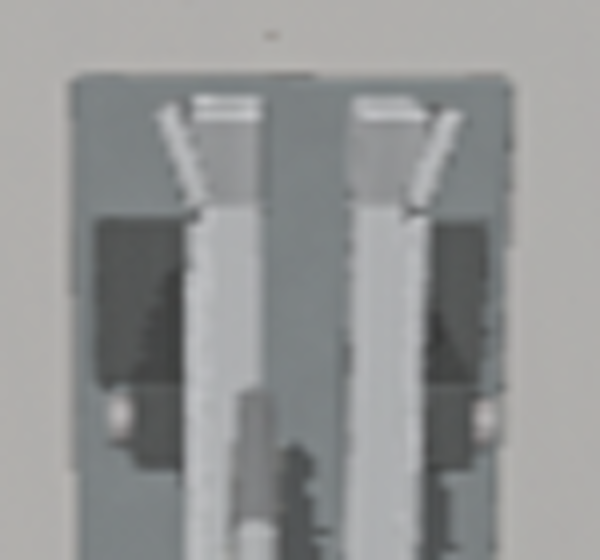

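```bash
python3 - <<'E'
from h import *
import pickle
np.set_printoptions(precision=2,suppress=True)
s,d=pickle.load(open("w4.pkl","rb"));c=cam(d,s)
g=lambda u,v,z:ray(c,225+u/8,110+v/8,z)
f=lambda u,v,z:ray(c,205+u/4.5,105+v/4.5,z)
ang=lambda v:np.degrees(np.arctan2(v[1],v[0]))
a,b=g(262,207,134),g(350,207,134);print("slot",a,b,np.linalg.norm(a-b),ang(b-a),"mouth",(a+b)/2)
a,b=g(189,207,134),g(428,207,134);print("outer",a,b,np.linalg.norm(a-b),"mid",(a+b)/2)
for nm,p,q,z in(("base L",(131,70),(133,550),4),("base R",(378,70),(362,480),4),("outL",(195,142),(193,375),134),("outR",(331,142),(325,540),134),("slR",(287,142),(283,370),134),("slL",(238,142),(238,240),134)):
    print(nm,ang(f(*p,z)-f(*q,z)))
A,B=f(131,67,4),f(378,67,4);print("base front",(A+B)/2,np.linalg.norm(A-B),ang(B-A))
zt=s["eef_pos"][2]-23.7+5
h=f(233,468,zt);print("wheel hole",h,"rel tool",rq(s["eef_rot"]).inv().apply(h-s["eef_pos"]))
a,b=f(147,490,zt),f(320,490,zt);print("wheel width",np.linalg.norm(a-b),"mid",rq(s["eef_rot"]).inv().apply((a+b)/2-s["eef_pos"]))
# check with side image
D=pickle.load(open("w3.pkl","rb"))[1]
for n in("side",):
    cc=cam(D[n]);
    for p in ([g(262,207,134),g(350,207,134)]): print(n,proj(cc,p))
E
```

```text
slot [543.17 102.05 134.  ] [554.25 100.02 134.  ] 11.263090619996579 -10.378536190243368 mouth [548.71 101.04 134.  ]
outer [533.98 103.74 134.  ] [564.07  98.22 134.  ] 30.589487375646538 mid [549.02 100.98 134.  ]
base L 78.68430943195595
base R 79.10389745491308
outL 78.70870946265572
outR 79.96266077219947
slR 79.29207407211894
slL 79.72185170088281
base front [550.98 110.75   4.  ] 78.80871317224454 -10.380534326255999
wheel hole [537.04  75.62 280.78] rel tool [14.06 -0.16 18.7 ]
wheel width 22.168716526779345 mid [11.07 -0.1  18.7 ]
side [241.59 198.4 ]
side [237.82 197.68]
```

```bash
cat >> h.py <<'E'
YAW=-10.5
MOUTH=np.array([548.8,101.0,125.])
aa=np.radians(YAW); UY=np.array([np.cos(aa),np.sin(aa),0]); UX=np.array([UY[1],-UY[0],0])
OFF=np.array([-1.0,-0.15,-23.7]) # glider centre minus TCP in rail axes
def tcp_for(x,y=0,z=-0.7): return MOUTH+UX*(x-OFF[0])+UY*(y-OFF[1])+np.array([0,0,z-OFF[2]])
def glider(s):
    v=s["eef_pos"]-MOUTH; return np.array([v@UX,v@UY,v[2]])+OFF
E
python3 - <<'E'
from rig import r
from h import *
s=r.sense();print(UX,glider(s),delta(s,tcp_for(-60,0,100),YAW),delta(s,tcp_for(-60),YAW))
E
```

```text
[-0.18223553 -0.98325491  0.        ] [ 40.13365856  -6.81484551 150.95451152] (array([-0.   , -0.   ,  0.002]), array([0.1001, 0.0071, 0.051 ])) (array([-0.   , -0.   ,  0.002]), array([0.1001, 0.0071, 0.1517]))
```

Emit:
step_arm(targets="0 0 0.002 0.035 0.003 0 0.005; 0 0 0.002 0.08 0.007 0.01 0.005; 0 0 0.002 0.1 0.007 0.045 0.005; 0 0 0.002 0.1 0.007 0.085 0.005; 0 0 0.002 0.1 0.007 0.12 0.005")

```text
time_s: 6.08
eef_pos: [559.4, 159.1, 178.3]
eef_rot: [-0.0, 0.769, 0.64, -0.0]
contact_force: [0.5, -0.9, -0.9]
grip_width: 10.9
```

Emit:
step_arm(targets="0 0 0 0 0 0.02 0.005; 0 0 0 0 0 0.031 0.005; 0 0 0 0 0 0.031 0.005; 0 0 0 0 0 0.031 0.005; 0 0 0 0 0 0.031 0.005")

```text
time_s: 6.7
eef_pos: [561.0, 157.7, 150.1]
eef_rot: [0.001, 0.769, 0.639, 0.001]
contact_force: [0.1, -0.6, -1.2]
grip_width: 11.2
```

```bash
python3 - <<'E'
from rig import r
from h import *
import pickle
s=r.sense();print(s["time_s"],glider(s),s["contact_force"],s["wrist_torque"],s["grip_width"])
D={}
for n in("wrist","side","scene"):
    D[n]=r.get_image(n);d=D[n]["img"][:,:,::-1]
    if n=="side": d=cv2.resize(d[150:260,200:300],None,fx=5.5,fy=5.4,interpolation=cv2.INTER_CUBIC)
    if n=="scene": d=cv2.resize(d[150:250,190:300],None,fx=6,fy=6,interpolation=cv2.INTER_CUBIC)
    cv2.imwrite(f"pics/{n}5.png",d)
pickle.dump((s,D),open("w5.pkl","wb"))
E
```

```text
6.7 [-58.9561342    1.51900474   1.37431853] [ 0.10422646 -0.62143368 -1.21877089] [-0.01943543  0.01959028 -0.0001214 ] 11.198037451487911
```

View pics/wrist5.png

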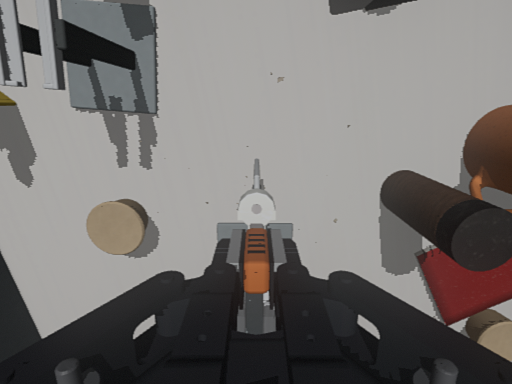

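View pics/scene5.png

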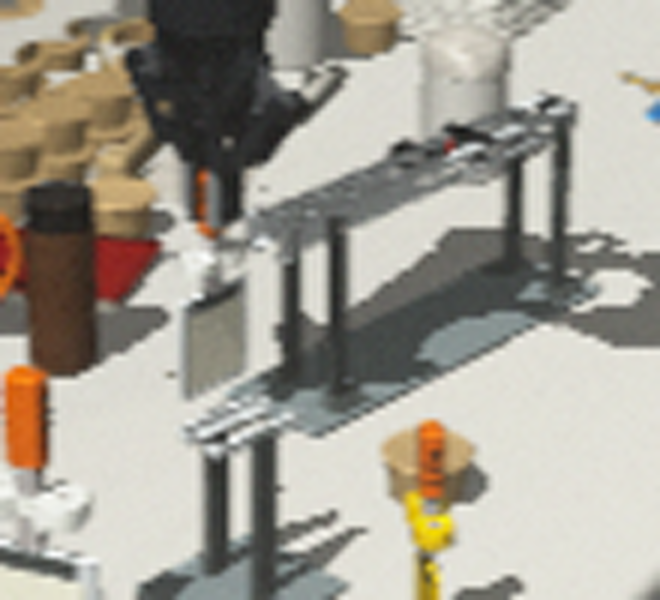

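View pics/side5.png

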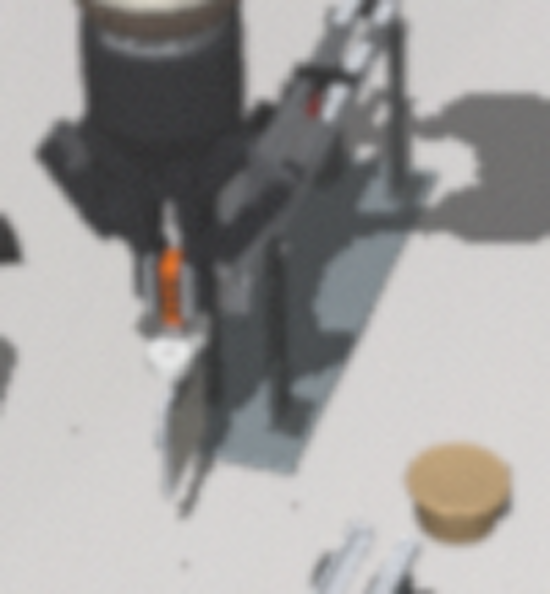

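```bash
python3 - <<'E'
from rig import r
from h import *
for i in range(3):
    s=r.sense();print(s["time_s"],glider(s),s["joint_vel"].round(3)); r.get_image("side")
E
```

```text
6.85 [-58.75784926   1.12228281   0.70568024] [ 0.     0.002  0.005 -0.     0.001  0.001]
6.9 [-58.72824266   1.01722588   0.52108053] [0.001 0.003 0.005 0.001 0.001 0.   ]
6.95 [-58.70181669   0.91716567   0.3738411 ] [ 0.001  0.003  0.002  0.001 -0.001 -0.   ]
```

Emit:
step_arm(targets="0 0 0 -0.01 0 0 0.005; 0 0 0 -0.02 0 0 0.005; 0 0 0 -0.02 0 0 0.005; 0 0 0 -0.02 0 0 0.005; 0 0 0 -0.02 0 0 0.005")

```text
time_s: 7.62
eef_pos: [556.6, 138.1, 148.8]
eef_rot: [-0.0, 0.769, 0.639, 0.0]
contact_force: [0.2, 0.1, -1.0]
grip_width: 11.1
```

```bash
python3 - <<'E'
from rig import r
from h import *
import pickle
D={}
for n in("wrist","side","scene"):
    s=r.sense();print(s["time_s"],glider(s),s["contact_force"])
    D[n]=r.get_image(n);d=D[n]["img"][:,:,::-1]
    if n=="wrist": d=cv2.resize(d[130:240,180:330],None,fx=5,fy=5,interpolation=cv2.INTER_CUBIC)
    if n=="side": d=cv2.resize(d[170:260,205:285],None,fx=6.5,fy=6.5,interpolation=cv2.INTER_CUBIC)
    if n=="scene": d=cv2.resize(d[170:230,210:270],None,fx=9,fy=9,interpolation=cv2.INTER_CUBIC)
    cv2.imwrite(f"pics/{n}6.png",d)
pickle.dump((s,D),open("w6.pkl","wb"))
E
```

```text
7.625 [-38.87329727   0.7431427    0.13553216] [ 0.15670921  0.06926001 -0.99373064]
7.675 [-38.89445543   0.72000525   0.11292079] [-0.79091738  0.02680969 -0.57544966]
7.725 [-38.92459562   0.69983599   0.0806766 ] [ 0.08785941  0.41855398 -0.77726728]
```

View pics/wrist6.png

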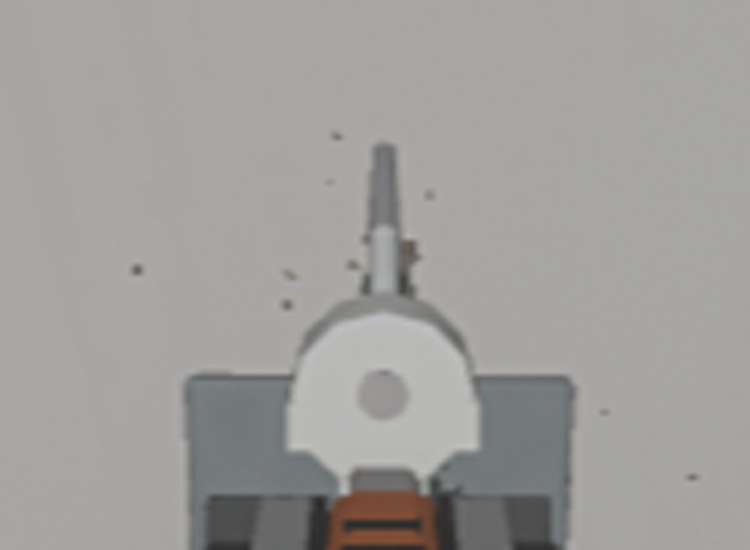

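View pics/scene6.png

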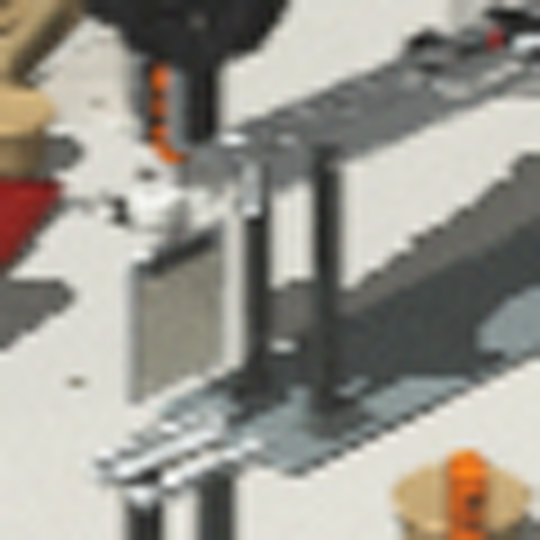

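View pics/side6.png

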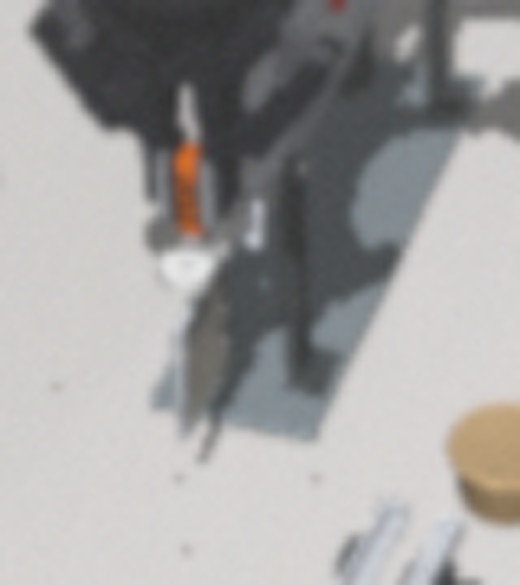

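```bash
python3 - <<'E'
from h import *
import pickle
np.set_printoptions(precision=2,suppress=True)
s,D=pickle.load(open("w6.pkl","rb"));c=cam(D["wrist"],s)
f=lambda u,v,z:ray(c,180+u/5,130+v/5,z)
def rl(p): v=p-MOUTH;return np.array([v@UX,v@UY,v[2]])
A,B=f(186,377,4),f(574,377,4);print("base front",rl((A+B)/2),np.linalg.norm(A-B),np.degrees(np.arctan2((B-A)[1],(B-A)[0])))
print("hole",rl(f(383,396,130)),"mid",rl((f(287,440,130)+f(481,440,130))/2), "should y",glider(s))
E
```

```text
base front [ -10.99    0.23 -121.  ] 79.22862495444826 -10.577373749748354
hole [-51.84   0.6    5.  ] mid [-46.43   0.72   5.  ] should y [-38.92   0.7    0.08]
```

Emit:
step_arm(targets="0 0 0 -0.003 -0.0005 0.0005 0.005; 0 0 0 -0.007 -0.0005 0.0005 0.005; 0 0 0 -0.011 -0.0005 0.0005 0.005; 0 0 0 -0.015 -0.0005 0.0005 0.005; 0 0 0 -0.019 -0.0005 0.0005 0.005")

```text
time_s: 8.4
eef_pos: [552.5, 119.0, 148.3]
eef_rot: [0.0, 0.769, 0.639, 0.0]
contact_force: [0.3, 0.1, -0.9]
grip_width: 10.9
```

```bash
cat > st.py <<'E'
from rig import r
from h import *
np.set_printoptions(precision=2,suppress=True)
s=r.sense();F=s["contact_force"];T=s["wrist_torque"]
print(s["time_s"],"gl",glider(s),"F",np.array([F@UX,F@UY,F[2]]),"T",np.array([T@UX,T@UY,T[2]]),s["grip_width"],"tilt",delta(s,s["eef_pos"],YAW)[0])
E
python3 st.py
```

```text
8.4 gl [-19.36   0.23  -0.38] F [-0.19  0.29 -0.93] T [-0.01 -0.01 -0.01] 10.92548521076307 tilt [ 0.  0. -0.]
```

Free so far. The leading end is now entering the channel proper.

Emit:
step_arm(targets="0 0 0 -0.003 0 0 0.005; 0 0 0 -0.006 0 0 0.005; 0 0 0 -0.009 0 0 0.005; 0 0 0 -0.012 0 0 0.005; 0 0 0 -0.015 0 0 0.005")

```text
time_s: 9.02
eef_pos: [549.7, 104.4, 148.3]
eef_rot: [-0.0, 0.769, 0.639, -0.0]
contact_force: [0.7, -0.9, -1.4]
grip_width: 10.9
```

```bash
python3 st.py
```

```text
9.025 gl [-4.54  0.16 -0.41] F [ 0.8   0.82 -1.35] T [ 0.02 -0.02 -0.05] 10.919128557259345 tilt [-0. -0. -0.]
```

Emit:
step_arm(targets="0 0 0 -0.004 0 0 0.005; 0 0 0 -0.008 0 0 0.005; 0 0 0 -0.012 0 0 0.005; 0 0 0 -0.016 0 0 0.005; 0 0 0 -0.02 0 0 0.005")

```text
time_s: 9.65
eef_pos: [546.1, 84.7, 148.3]
eef_rot: [0.0, 0.769, 0.639, 0.0]
contact_force: [0.5, -0.1, -1.0]
grip_width: 11.1
```

```bash
python3 st.py;python3 - <<'E'
from rig import r
import cv2
d=r.get_image("wrist")["img"][:,:,::-1]
cv2.imwrite("pics/w7.png",cv2.resize(d[100:300,160:350],None,fx=3,fy=3,interpolation=cv2.INTER_CUBIC))
E
```

```text
9.65 gl [15.56  0.14 -0.39] F [-0.01  0.47 -0.95] T [ 0.08 -0.04 -0.01] 11.139662831007762 tilt [ 0.  0. -0.]
```

View pics/w7.png

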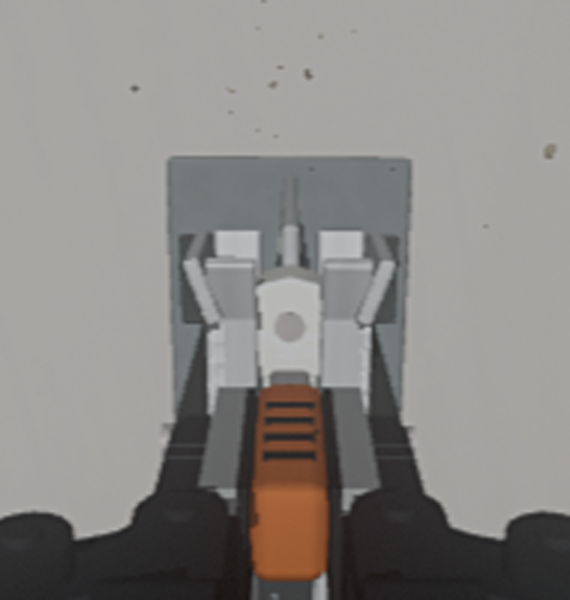

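The glider is inside the channel and centred, with the flare lips on either side of it. I'll slide on.

Emit:
step_arm(targets="0 0 0 -0.006 0 0 0.005; 0 0 0 -0.013 0 0 0.005; 0 0 0 -0.02 0 0 0.005; 0 0 0 -0.027 0 0 0.005; 0 0 0 -0.034 0 0 0.005")

```text
time_s: 10.32
eef_pos: [539.8, 51.0, 148.3]
eef_rot: [-0.0, 0.769, 0.639, 0.0]
contact_force: [-0.4, -0.2, -0.1]
grip_width: 10.9
```

```bash
python3 st.py
```

```text
10.325 gl [49.8   0.07 -0.39] F [ 0.25 -0.4  -0.14] T [ 0.02  0.04 -0.04] 10.87413168884146 tilt [-0. -0. -0.]
```

Emit:
step_arm(targets="0 0 0 -0.006 0 0 0.005; 0 0 0 -0.012 0 0 0.005; 0 0 0 -0.018 0 0 0.005; 0 0 0 -0.024 0 0 0.005; 0 0 0 -0.03 0 0 0.005")

```text
time_s: 10.95
eef_pos: [534.3, 21.7, 148.3]
eef_rot: [-0.0, 0.769, 0.639, -0.0]
contact_force: [-0.6, -1.1, -0.8]
grip_width: 11.4
```

```bash
python3 st.py
```

```text
10.95 gl [79.67  0.02 -0.4 ] F [ 1.19 -0.38 -0.77] T [0.01 0.01 0.01] 11.416239482338145 tilt [-0.  0. -0.]
```

Emit:
step_arm(targets="0 0 0 -0.005 0 0 0.005; 0 0 0 -0.01 0 0 0.005; 0 0 0 -0.015 0 0 0.005; 0 0 0 -0.02 0 0 0.005; 0 0 0 -0.024 0 0 0.005")

```text
time_s: 11.58
eef_pos: [529.9, -1.9, 148.3]
eef_rot: [-0.0, 0.769, 0.639, 0.0]
contact_force: [-0.4, -0.9, -1.8]
grip_width: 11.1
```

```bash
python3 st.py;python3 - <<'E'
from rig import r
import cv2
d=r.get_image("scene")["img"][:,:,::-1]
cv2.imwrite("pics/s8.png",cv2.resize(d[140:230,210:310],None,fx=6,fy=6,interpolation=cv2.INTER_CUBIC))
E
```

```text
11.575 gl [103.59  -0.03  -0.41] F [ 0.98 -0.25 -1.81] T [ 0.01 -0.03 -0.03] 11.120191848199914 tilt [-0. -0. -0.]
```

View pics/s8.png

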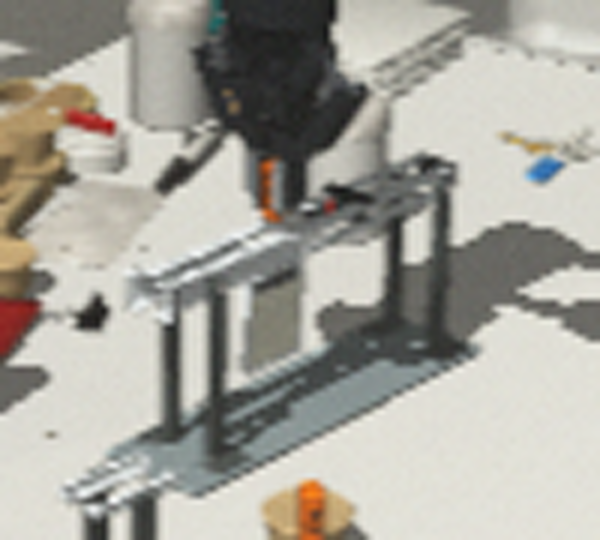

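Emit:
step_arm(targets="0 0 0 -0.003 0 0 0.005; 0 0 0 -0.006 0 0 0.005; 0 0 0 -0.009 0 0 0.005; 0 0 0 -0.012 0 0 0.005; 0 0 0 -0.012 0 0 0.005")

```text
time_s: 12.25
eef_pos: [527.7, -13.6, 148.3]
eef_rot: [0.0, 0.769, 0.639, 0.0]
contact_force: [0.8, -0.0, -1.3]
grip_width: 10.9
```

```bash
python3 st.py; python3 - <<'E'
from rig import r
from h import *
d=r.get_image("scene");print([ (ray(cam(d),265,174.2,z)-MOUTH)@UX for z in(136,140,144)])
E
python3 st.py
```

```text
12.25 gl [115.49  -0.01  -0.39] F [-0.13  0.76 -1.29] T [0.05 0.04 0.01] 10.919746522254936 tilt [ 0.  0. -0.]
[np.float64(149.5064885449057), np.float64(142.1982714549918), np.float64(134.8900543650779)]
12.3 gl [115.34  -0.03  -0.39] F [-0.1   0.11 -0.16] T [-0.01 -0.   -0.03] 11.321875187714369 tilt [ 0. -0. -0.]
```

Emit:
step_arm(targets="0 0 0 -0.003 0 0 0.005; 0 0 0 -0.006 0 0 0.005; 0 0 0 -0.009 0 0 0.005; 0 0 0 -0.009 0 0 0.005")

```text
time_s: 12.8
eef_pos: [525.5, -22.7, 148.0]
eef_rot: [-0.0, 0.769, 0.639, -0.001]
contact_force: [-3.0, 0.6, -0.7]
grip_width: 11.0
```

```bash
python3 st.py
```

```text
12.8 gl [124.87  -0.54  -0.72] F [-0.05 -3.02 -0.66] T [-0.63 -0.01 -0.05] 10.986965954247427 tilt [-0.  0. -0.]
```

The catch pin is riding: 3 N sideways from around 118–124 mm. Home should be at roughly 143–150 mm, so I'll continue gently.

Emit:
step_arm(targets="0 0 0 -0.002 0 0 0.005; 0 0 0 -0.004 0 0 0.005; 0 0 0 -0.006 0 0 0.005; 0 0 0 -0.008 0 0 0.005")

```text
time_s: 13.3
eef_pos: [524.6, -29.4, 148.3]
eef_rot: [-0.001, 0.769, 0.639, 0.001]
contact_force: [-3.2, 4.3, -1.1]
grip_width: 11.2
```

```bash
python3 st.py
```

```text
13.3 gl [131.59  -0.22  -0.38] F [-3.64 -3.94 -1.1 ] T [-0.7   0.8  -0.05] 11.193171353604722 tilt [-0. -0. -0.]
```

Emit:
step_arm(targets="0 0 0 -0.002 0 0 0.005; 0 0 0 -0.004 0 0 0.005; 0 0 0 -0.005 0 0 0.005")

```text
time_s: 13.68
eef_pos: [523.9, -34.6, 148.3]
eef_rot: [-0.0, 0.769, 0.639, 0.001]
contact_force: [-1.9, 5.8, -1.4]
grip_width: 10.8
```

```bash
python3 st.py
```

```text
13.675 gl [136.85   0.03  -0.38] F [-5.33 -2.91 -1.41] T [-0.49  1.09 -0.04] 10.80911697841155 tilt [ 0. -0. -0.]
```

Emit:
step_arm(targets="0 0 0 -0.001 0 0 0.005; 0 0 0 -0.002 0 0 0.005; 0 0 0 -0.003 0 0 0.005")

```text
time_s: 14.05
eef_pos: [523.6, -36.7, 148.4]
eef_rot: [-0.001, 0.769, 0.639, 0.001]
contact_force: [-0.7, 7.6, -1.6]
grip_width: 11.0
```

```bash
python3 st.py
```

```text
14.05 gl [138.96   0.15  -0.29] F [-7.35 -2.08 -1.61] T [-0.44  1.49 -0.02] 10.951174287233595 tilt [ 0. -0. -0.]
```

Emit:
step_arm(targets="0 0 0 -0.001 0 0 0.005; 0 0 0 -0.001 0 0 0.005; 0 0 0 -0.001 0 0 0.005")

```text
time_s: 14.42
eef_pos: [523.4, -37.6, 148.4]
eef_rot: [-0.001, 0.769, 0.639, 0.001]
contact_force: [-0.9, 7.9, -0.8]
grip_width: 11.3
```

```bash
python3 st.py
```

```text
14.425 gl [139.88   0.16  -0.26] F [-7.61 -2.37 -0.76] T [-0.49  1.53 -0.08] 11.256175137580046 tilt [ 0. -0. -0.]
```

Emit:
step_arm(targets="0 0 0 -0.001 0 0 0.005; 0 0 0 -0.001 0 0 0.005; 0 0 0 -0.001 0 0 0.005")

```text
time_s: 14.8
eef_pos: [523.3, -38.4, 148.4]
eef_rot: [-0.001, 0.769, 0.639, 0.002]
contact_force: [0.1, 8.9, -0.7]
grip_width: 11.1
```

```bash
python3 st.py
```

```text
14.8 gl [140.75   0.15  -0.27] F [-8.76 -1.54 -0.73] T [-0.45  1.59 -0.04] 11.0850858611767 tilt [ 0. -0. -0.]
```

```bash
python3 - <<'E'
from rig import r
import cv2
for n,(a,b,c,e) in {"wrist":(120,300,160,350),"scene":(140,230,210,310)}.items():
    d=r.get_image(n)["img"][:,:,::-1]
    cv2.imwrite(f"pics/{n}9.png",cv2.resize(d[a:b,c:e],None,fx=3.2 if n=="wrist" else 6,fy=3.2 if n=="wrist" else 6,interpolation=cv2.INTER_CUBIC))
E
python3 st.py
```

```text
14.9 gl [140.75   0.14  -0.28] F [-8.04 -1.22 -0.21] T [-0.37  1.6   0.04] 11.138182592405858 tilt [ 0. -0. -0.]
```

View pics/wrist9.png

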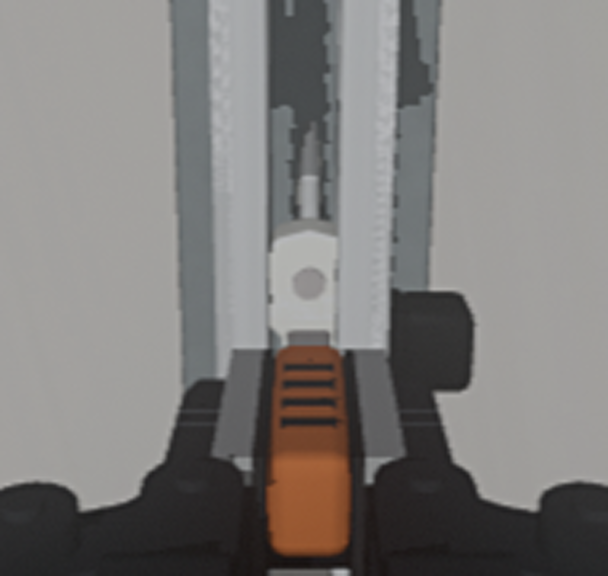

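View pics/scene9.png

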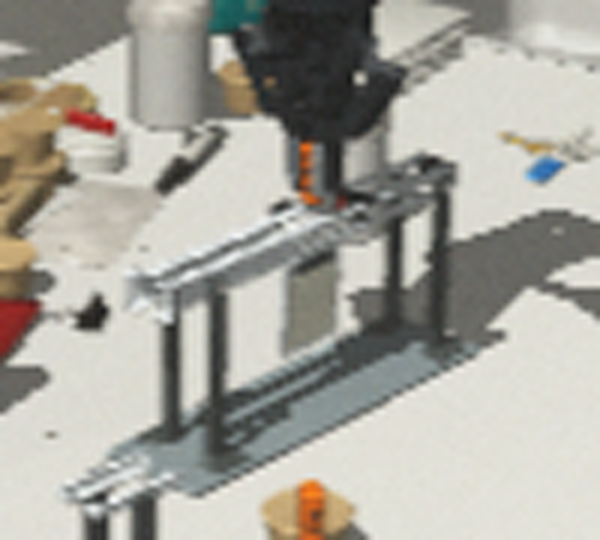

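```bash
python3 - <<'E'
from rig import r
from h import *
np.set_printoptions(precision=2,suppress=True)
s=r.sense();d=r.get_image("wrist");c=cam(d,s)
f=lambda u,v,z:ray(c,160+u/3.2,120+v/3.2,z)
def rl(p): v=p-MOUTH;return np.array([v@UX,v@UY,v[2]])
print("hole",rl(f(309,283,130)))
for z in(118,125,132): print(z,"box",rl(f(432,293,z)),rl(f(432,390,z)))
print("box top/bot?")
E
```

```text
hole [127.21   0.04   5.  ]
118 box [133.5  23.8  -7. ] [153.98  24.51  -7.  ]
125 box [130.97  22.82   0.  ] [150.61  23.5    0.  ]
132 box [128.43  21.84   7.  ] [147.24  22.5    7.  ]
box top/bot?
```

Emit:
step_arm(targets="0 0 0 -0.001 0 0 0.005; 0 0 0 -0.002 0 0 0.005; 0 0 0 -0.002 0 0 0.005")

```text
time_s: 15.32
eef_pos: [523.0, -39.5, 148.5]
eef_rot: [-0.001, 0.769, 0.639, 0.002]
contact_force: [-0.2, 11.3, -0.2]
grip_width: 11.2
```

```bash
python3 st.py
```

```text
15.325 gl [141.8    0.11  -0.22] F [-11.07  -2.29  -0.18] T [-0.42  2.24 -0.06] 11.185407631199627 tilt [ 0.   -0.01 -0.  ]
```

Emit:
step_arm(targets="0 0 0 -0.001 0 0 0.005; 0 0 0 -0.001 0 0 0.005; 0 0 0 -0.001 0 0 0.005")

```text
time_s: 15.7
eef_pos: [523.0, -39.7, 148.6]
eef_rot: [-0.002, 0.769, 0.639, 0.003]
contact_force: [0.2, 15.1, 0.1]
grip_width: 11.0
```

```bash
python3 st.py
```

```text
15.7 gl [141.99   0.13  -0.13] F [-14.88  -2.51   0.11] T [-0.52  2.76 -0.  ] 11.038318513429411 tilt [ 0.   -0.01 -0.  ]
```

Force went 3.6 N at 131.6 mm, 5.3 at 136.9, 7.4 at 139 and 8 at 140.8, then jumped to 15 N at 142. That matches a buffer with home near 136.5 mm and the solid stop at 142 mm. The sideways force also eased once past about 135 mm, which points to the catch having dropped in. I'll ease back to confirm that it holds.

Emit:
step_arm(targets="0 0 0 0.002 0 0 0.005; 0 0 0 0.003 0 0 0.005; 0 0 0 0.004 0 0 0.005; 0 0 0 0.004 0 0 0.005")

```text
time_s: 16.2
eef_pos: [523.4, -37.4, 148.4]
eef_rot: [-0.001, 0.769, 0.639, 0.001]
contact_force: [-0.5, 7.7, -0.8]
grip_width: 11.0
```

```bash
python3 st.py
```

```text
16.2 gl [139.71   0.11  -0.29] F [-7.46 -1.9  -0.75] T [-0.43  1.61 -0.06] 10.972159579242321 tilt [ 0. -0. -0.]
```

Emit:
step_arm(targets="0 0 0 0.001 0 0 0.005; 0 0 0 0.002 0 0 0.005; 0 0 0 0.002 0 0 0.005")

```text
time_s: 16.58
eef_pos: [523.8, -35.7, 148.4]
eef_rot: [-0.001, 0.769, 0.639, 0.001]
contact_force: [-0.6, 7.6, -0.2]
grip_width: 11.1
```

```bash
python3 st.py
```

```text
16.575 gl [137.96   0.16  -0.29] F [-7.41 -1.95 -0.22] T [-0.38  1.44 -0.02] 11.133399842283428 tilt [ 0. -0. -0.]
```

Emit:
step_arm(targets="0 0 0 0.001 0 0 0.005; 0 0 0 0.002 0 0 0.005; 0 0 0 0.002 0 0 0.005")

```text
time_s: 16.95
eef_pos: [524.0, -34.5, 148.3]
eef_rot: [-0.0, 0.769, 0.639, 0.001]
contact_force: [-0.3, 4.8, -1.7]
grip_width: 11.4
```

```bash
python3 st.py
```

```text
16.95 gl [136.75   0.11  -0.36] F [-4.68 -1.22 -1.75] T [-0.42  1.02 -0.03] 11.360767457898477 tilt [ 0. -0. -0.]
```

Emit:
step_arm(targets="0 0 0 0.001 0 0 0.005; 0 0 0 0.002 0 0 0.005; 0 0 0 0.002 0 0 0.005")

```text
time_s: 17.32
eef_pos: [524.2, -33.1, 148.3]
eef_rot: [0.0, 0.769, 0.639, 0.0]
contact_force: [-1.2, 3.0, -2.5]
grip_width: 11.1
```

```bash
python3 st.py
```

```text
17.325 gl [135.32   0.07  -0.39] F [-2.71 -1.69 -2.52] T [-0.31  0.68 -0.01] 11.093953173228163 tilt [ 0.  0. -0.]
```

Emit:
step_arm(targets="0 0 0 0.001 0 0 0.005; 0 0 0 0.002 0 0 0.005; 0 0 0 0.002 0 0 0.005")

```text
time_s: 17.7
eef_pos: [524.3, -32.1, 148.4]
eef_rot: [0.001, 0.769, 0.639, -0.001]
contact_force: [-3.4, -4.5, -2.8]
grip_width: 11.0
```

```bash
python3 st.py
```

```text
17.7 gl [134.35   0.03  -0.3 ] F [ 5.02 -2.48 -2.76] T [-0.38 -0.84 -0.14] 11.04702877658342 tilt [ 0.  0. -0.]
```

Easing back turned the force from −2.7 to +5 N within 1 mm, so the catch holds the glider against being withdrawn. I'll unload it and let go.

Emit:
step_arm(targets="0 0 0 -0.001 0 0 0.005; 0 0 0 -0.001 0 0 0.005; 0 0 0 -0.001 0 0 0.005")

```text
time_s: 18.08
eef_pos: [524.3, -32.2, 148.4]
eef_rot: [0.0, 0.769, 0.639, -0.0]
contact_force: [-1.7, -3.3, -0.4]
grip_width: 11.1
```

```bash
python3 st.py
```

```text
18.075 gl [134.45   0.02  -0.27] F [ 3.5  -1.06 -0.41] T [-0.44 -0.63 -0.15] 11.092518888013757 tilt [ 0.  0. -0.]
```

Emit:
step_arm(targets="0 0 0 -0.001 0 0 0.005; 0 0 0 -0.001 0 0 0.005; 0 0 0 -0.001 0 0 0.005")

```text
time_s: 18.45
eef_pos: [524.2, -32.6, 148.4]
eef_rot: [-0.0, 0.769, 0.639, 0.0]
contact_force: [-1.8, 1.5, 0.5]
grip_width: 11.2
```

```bash
python3 st.py; python3 - <<'E'
from rig import r
import cv2
for n,(a,b,c,e) in {"wrist":(120,300,160,350),"side":(130,220,220,300)}.items():
    d=r.get_image(n)["img"][:,:,::-1];k=3.2 if n=="wrist" else 6
    cv2.imwrite(f"pics/{n}10.png",cv2.resize(d[a:b,c:e],None,fx=k,fy=k,interpolation=cv2.INTER_CUBIC))
E
```

```text
18.45 gl [134.86  -0.02  -0.28] F [-1.17 -2.1   0.48] T [-0.41  0.13 -0.06] 11.161274273901135 tilt [ 0. -0. -0.]
```

View pics/wrist10.png

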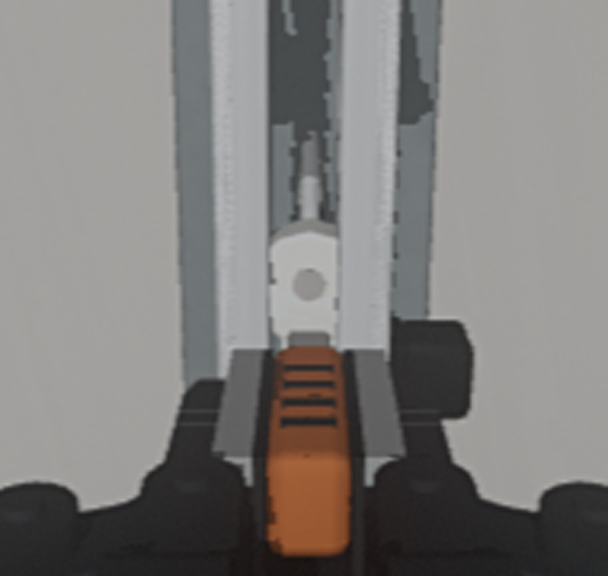

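Emit:
step_arm(targets="0 0 0 0 0 0 0.02; 0 0 0 0 0 0 0.035; 0 0 0 0 0 0 0.045; 0 0 0 0 0 0 0.045; 0 0 0 0 0 0 0.045")

```text
time_s: 19.18
eef_pos: [524.1, -33.1, 148.3]
eef_rot: [0.0, 0.769, 0.639, 0.0]
contact_force: [-1.0, -1.0, 0.2]
grip_width: 44.9
```

```bash
python3 st.py; python3 - <<'E'
from rig import r
import cv2
for n,(a,b,c,e) in {"wrist":(120,300,160,350)}.items():
    d=r.get_image(n)["img"][:,:,::-1];k=3.2
    cv2.imwrite(f"pics/{n}11.png",cv2.resize(d[a:b,c:e],None,fx=k,fy=k,interpolation=cv2.INTER_CUBIC))
E
```

```text
19.175 gl [135.31  -0.    -0.36] F [ 1.14 -0.85  0.25] T [-0.04  0.02 -0.06] 44.93636007578389 tilt [ 0.  0. -0.]
```

View pics/wrist11.png

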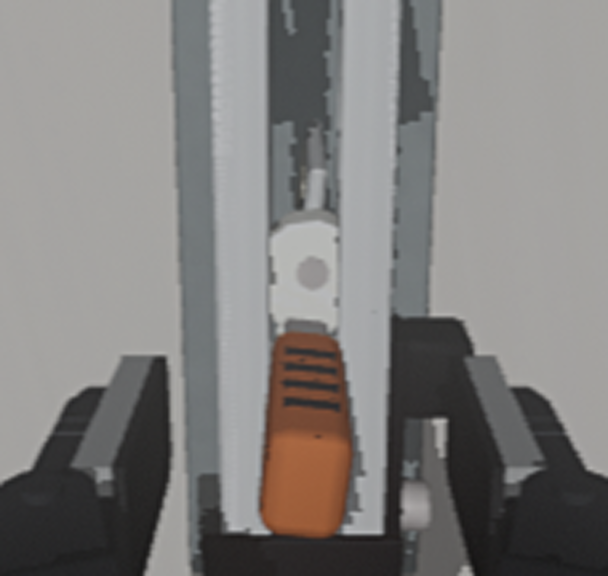

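Emit:
step_arm(targets="0 0 0 0 0 -0.015 0.045; 0 0 0 0 0 -0.05 0.05; 0 0 0 0 0 -0.09 0.05; 0 0 0 0 0 -0.12 0.05; 0 0 0 0 0 -0.12 0.05")

```text
time_s: 19.85
eef_pos: [525.9, -33.5, 272.4]
eef_rot: [0.003, 0.769, 0.639, 0.002]
contact_force: [-0.3, -0.2, -0.5]
grip_width: 50.2
```

```bash
python3 st.py; python3 - <<'E'
from rig import r
from h import *
import pickle
np.set_printoptions(precision=2,suppress=True)
s=r.sense();D={}
for n,(a,b,c,e) in {"wrist":(130,310,180,340),"scene":(140,230,210,310),"side":(120,220,210,300)}.items():
    D[n]=r.get_image(n);d=D[n]["img"][:,:,::-1];k=3.3 if n=="wrist" else 6
    cv2.imwrite(f"pics/{n}12.png",cv2.resize(d[a:b,c:e],None,fx=k,fy=k,interpolation=cv2.INTER_CUBIC))
pickle.dump((s,D),open("w12.pkl","wb"))
E
python3 st.py
```

```text
19.85 gl [135.45   1.8  123.73] F [ 0.27 -0.2  -0.54] T [ 0.01 -0.01  0.01] 50.201179998276736 tilt [ 0.01  0.   -0.  ]
20.0 gl [135.24  -0.62 118.71] F [ 0.12  0.18 -0.92] T [ 0.02  0.01 -0.  ] 50.182547708406716 tilt [-0. -0. -0.]
```

View pics/wrist12.png

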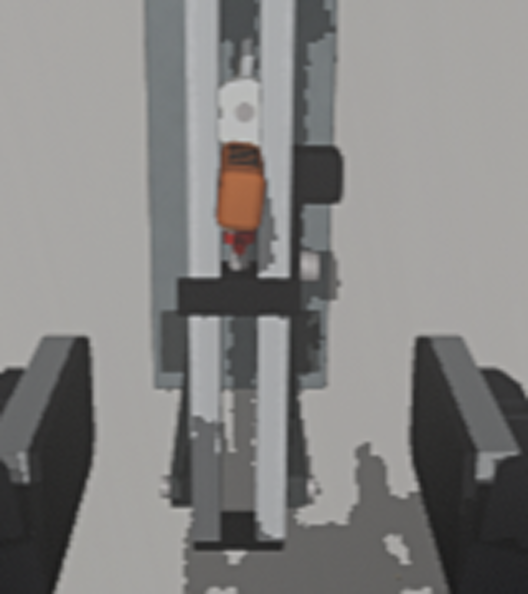

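View pics/scene12.png

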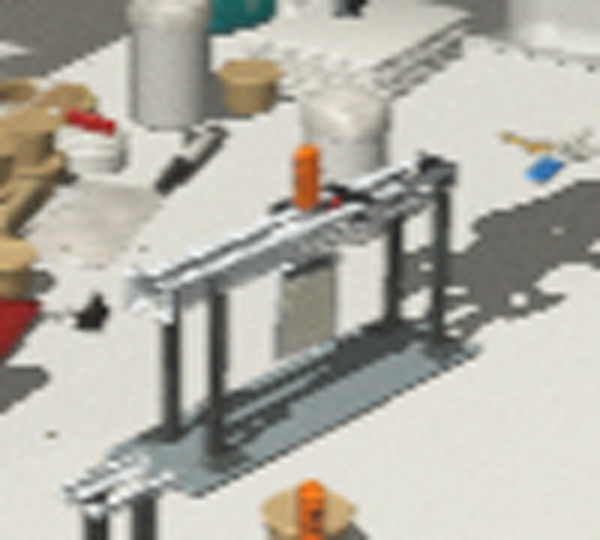

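View pics/side12.png

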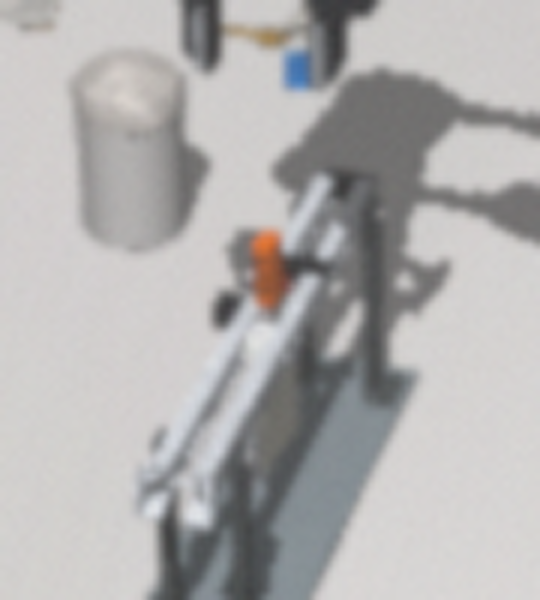

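```bash
python3 - <<'E'
from rig import r
from h import *
np.set_printoptions(precision=2,suppress=True)
s=r.sense();d=r.get_image("wrist");c=cam(d,s);cv2.imwrite("pics/w13.png",cv2.resize(d["img"][145:235,225:300][:,:,::-1],None,fx=6.6,fy=6.6,interpolation=cv2.INTER_CUBIC))
def rl(p): v=p-MOUTH;return np.array([v@UX,v@UY,v[2]])
s2=r.sense();print(s2["eef_pos"]-s["eef_pos"],s["time_s"])
E
```

```text
[-0.23  0.06 -0.49] 20.0
```

View pics/w13.png

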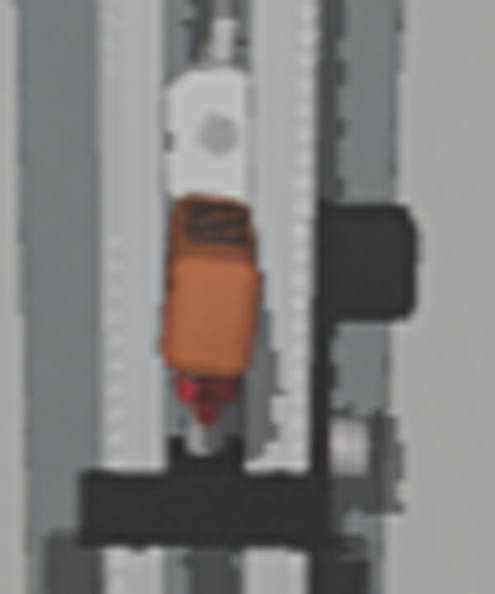

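```bash
python3 - <<'E'
from rig import r
from h import *
np.set_printoptions(precision=2,suppress=True)
s=r.sense();d=r.get_image("wrist");c=cam(d,s)
cv2.imwrite("pics/w14.png",cv2.resize(d["img"][145:235,225:300][:,:,::-1],None,fx=6.6,fy=6.6,interpolation=cv2.INTER_CUBIC))
f=lambda u,v,z:ray(c,225+u/6.6,145+v/6.6,z)
def rl(p): v=p-MOUTH;return np.array([v@UX,v@UY,v[2]])
print(s["time_s"],"hole",rl(f(219,133,128.8)),"tabtop",rl(f(212,315,180)),"redtip",rl(f(208,415,142)),"clamp",rl(f(205,472,138)),rl(f(205,545,138)))
print("tab corners",[rl(f(*p,180))[:2] for p in((175,257),(258,265),(163,365),(248,373))])
for z in(115,134): print("box",z,rl(f(365,203,z)),rl(f(365,320,z)))
E
```

```text
20.05 hole [120.11   0.48   3.8 ] tabtop [132.56  -0.61  55.  ] redtip [158.83  -1.16  17.  ] clamp [169.15  -1.61  13.  ] [180.79  -1.63  13.  ]
tab corners [array([125.25,  -5.08]), array([126.26,   4.96]), array([138.96,  -6.64]), array([140.  ,   3.81])]
box 115 [133.79  23.03 -10.  ] [152.59  23.43 -10.  ]
box 134 [129.34  21.48   9.  ] [146.92  21.86   9.  ]
```

View pics/w14.png

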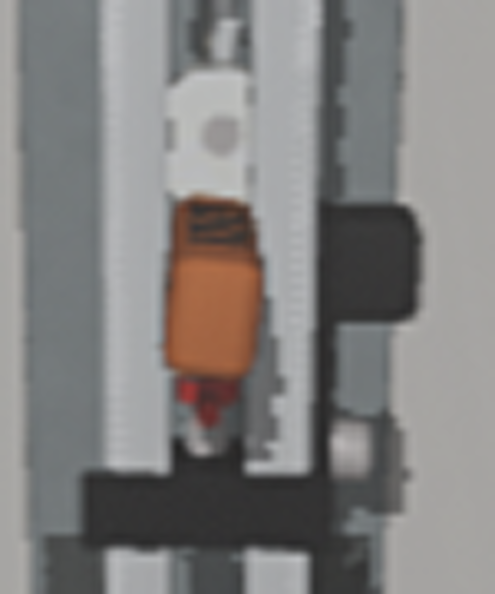

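```bash
python3 - <<'E'
from rig import r
import cv2
d=r.get_image("side")["img"][:,:,::-1];cv2.imwrite("pics/final.png",d)
E
```

```text
(no output)
```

View pics/final.png

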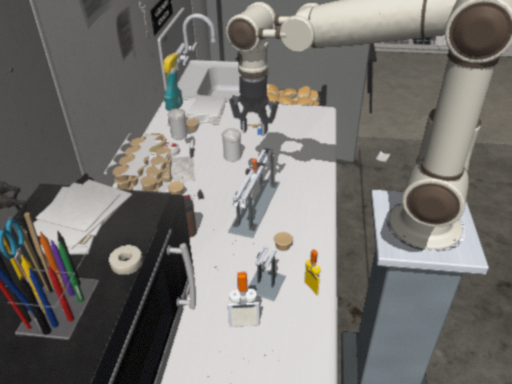

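The side view shows the hanger in the rail at (254,165), with the gripper well clear. The cup, jar, shaker and both decoys are where they were.

```bash
python3 - <<'E'
from rig import r
print(r.hand_in())
E
```

```text
the job is handed in; nothing more can be done
None
```

The hanger is hanging in the rail, held by the side catch, and I've handed the job in at about 20 s of the 69 s allowed.

I took the smaller white hanger off the stand by its orange tab and brought the glider in through the flared end. I then slid it along until it had pressed the buffer in. Home came out at about 136.5 mm from the mouth. The solid stop was felt at 142 mm with a peak of about 15 N measured at the wrist, under the 25 N forcing limit.

**Catch:** pulling back gently met about 5 N of resistance within 1 mm, although the buffer was also pushing the glider out. After release the glider settled at about 133 mm, resting back on the catch. It did not move between the last close-up pictures.

**Surroundings:** the gripper is about 120 mm clear above, and the cup, jar, shaker and other two hangers look unmoved.

**Not fully matching:**
- The hanger sits turned by about 5° in the rail, within the channel's play.
- A sideways push of about 2 N remained after the snap instead of vanishing, until I let go.
- I first expected home at about 145 mm from where the catch began to ride. The buffer forces and the solid stop then put it at 136.5 mm.

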